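# Clear and peel the top instrument tray

## Robot

A 6-joint arm with a two-finger parallel gripper is mounted at the origin on the work surface. World frame = base frame: x ahead of the robot, y to its left, z up, the work surface at z = 0. Lengths are in mm, angles in rad, forces in N, time in s.
With the tool pointing down it reaches from about 350 to 975 mm from the base axis. Payload 7.1 kg.
Tool frame: the origin (TCP) lies at the very end of the fingers, on their centre line; the grasp point (between the pads) lies 19 mm behind it; x points along the fingers, y is the direction in which the jaws open and shut, and the axes are right-handed (so a half turn about x gives the same grasp; the last joint's range is limited). The gripper opens to 88 mm and grips with 3 to 60 N. Pads are 20 mm wide; open, the fingers measure 115 mm over their backs; the gripper's body (75 mm by 178 mm) begins 61 mm behind the grasp point.
Start: joints at [1.104, 0.423, 1.63, -0, 1.089, -0.019], TCP at [270.582, 563.374, 222.675] pointing down, gripper open.
Joint ranges: [-3, 3], [-0.9, 2.11], [0.09, 2.58], [-1.31, 4.45], [0.11, 2.69], [-2.54, 2.54]. Speed limits (rad/s): [2.39, 2.39, 3.01, 3.14, 3.14, 3.14].

## Interface

Orientations are given as a rotation vector (axis times angle).
In Python, from workcell import ctrl gives the robot as it stands. The module is installed in compiled form; this text tells all that it offers.
- The arm moves only by the tool carry_out, never from a script. Its argument "commands" is a list of rows, each a list of 6 numbers: the shift along the tool's x, y, z in m, then the turn, a rotation vector about the tool's x, y, z in degrees. In form: [[tx, ty, tz, rx, ry, rz], ...]. A call has 1 to 8 rows; each row shifts and turns the pose as measured when the row begins, along the tool's axes as they then stand; what a row does not reach is not made up. A row lasts 1/8 s, in which the tool goes at most 62.5 mm and 10.7 degrees, less where a joint would pass 70% of its speed; a pose out of reach is approached as far as the arm can. A call with a gripper value outside its range is refused whole. "grip" is the closure, from 0 (fully open) to 1 (shut), set as the call begins (left out, the last holds). The fingers move at their own pace and stop on an object; the grip force is fixed at half the most. Time passes only in rows, so rows that do not move let the fingers close. It gives the time, the measured TCP pose, the force and the opening at its end, in the units of the state.
- ctrl.get_obs(): the state, without advancing time (a new reading comes with each control period).
- ctrl.get_image(name): name is "side" or "top"; returns a dict with "pixels" (384x512x3 uint8, blue, green, red), "intrinsics" (3x3 intrinsics, pixels), "rvec" (rotation vector, rad) and "tvec" (3), from world to camera coordinates, as OpenCV has them. Camera axes: x right, y down, z forward; pixel columns grow to the right and rows downward; lengths in mm; the calibration is good to about 2 mm. A picture is of the moment at which its call begins. There is no depth.
- ctrl.close_job(): hands the job in, once; it reports no verdict.
The state is a dict: "t": time; "qpos": joint angles; "qvel": joint speeds; "joint_torque": joint torques, N m; "ee_pos": TCP position; "orientation": TCP orientation; "ft_force": force on the tool from outside, world axes, zero at the start; "moment": the same for the moment, N m; "width": finger opening in mm.
Only numpy, scipy, OpenCV 4.12 (cv2) and the standard library are available. Lean on these libraries where they do the work, as an engineer would, in place of code of your own. Each camera call takes 0.05 s, during which the arm holds its last target. There are 200 camera calls.

## Task

An oil bottle has been left standing in the top one of a nest of steel instrument trays. First lay the bottle on its side in the forked cradle, either way round, without dropping it, and let go of it; then take the top tray by the upright fin at its corner and peel it off: tilt that corner up about 3 cm while the opposite corner still sits in the nest, then lift the tray away from the ones below, which cling to it and must stay standing where they are. Finish while holding the tray by its fin, still, centred over the dark rubber mat with all of it at least 10 cm above the counter, and do not let go; leave the bowl, the jar and the small carton alone.

Things in the scene. Friction and masses are not known exactly. Their poses are not given: they have to be found in the camera images.
- bottle: Aluminium oil bottle, about 0.2 kg, at the start upright in the top tray. A cylinder 44 mm in diameter and 120 mm tall, then a narrower white cap (24 mm across, 20 mm tall); 140 mm in all. Origin at the centre of its underside, z along its axis towards the cap. Can be gripped anywhere on the cylinder; its weight lies about 65 mm above the foot.
- bottle_mid (a point): The point on the bottle's axis 70 mm from its underside (the middle of its length).
- cradle: Fixed cradle, left or right of the nest: rail 110 mm long (its x), 36 wide, 8 high, with two white V forks at x = -28 and +28 mm, each 10 mm thick, 43 mm wide across y, tips 47 mm above the counter. The bottle lies along x, its middle between the forks, its axis then 60 mm up. Forks are no wider than the bottle: fingers astride it pass outside them. Origin on the counter under its middle, z up.
- cradle_axis (a point): The point 60 mm above the cradle's origin, where the middle of the lying bottle's axis belongs.
- stack: The lower trays, loose on the counter, one body of 1.1 kg, 176 (x) by 126 mm (y). Origin on the counter under its middle. The top tray stands on it at height 30 mm inside a lip 8 mm high with 3 mm play. Four silicone grips in the lip, at x = +-62 mm on both long sides, cling to the tray's walls with about 2 N each until that part has risen 8 mm; a quick tug can tip the lower trays up too.
- tray: Top tray, steel, about 0.16 kg, loose: floor 160 mm (x) by 110 mm (y), 3 mm thick, with a rim 176 by 126 mm whose top is 21.5 mm above the underside. Origin at the centre of its underside, z up; nested, it lies 30 mm above the counter with its x, y along the stack's. The upright fin stands outside its corner at -x, +y (the robot's side, left).
- tray_tab (a point): Grip point on the tray's fin, at (-102, 77, 36) mm in the tray's frame. The fin is an upright plate 5 mm thick that runs out from the corner along (-1, 1, 0) of the tray's frame, at least 15 mm either way of this point; its top edge is 12 mm above the point, its lower edge 19 mm below. Pinch it across, along (1, 1, 0) of the tray's frame; at 30 N or more it carries the tray level.
- tray_far (a point): The lower corner of the tray diagonally opposite the fin, at (80, -55, 0) mm in the tray's frame.
- tray_left (a point): Lower corner of the tray at (80, 55, 0) mm in its frame.
- tray_right (a point): Lower corner of the tray at (-80, -55, 0) mm in its frame.
- mat: Dark rubber mat lying fixed on the counter, 180 mm (x) by 140 mm (y), 3 mm thick, on the other side of the nest from the cradle. Origin at the centre of its underside.
- bowl: Bystander: steel bowl 100 mm across, 45 mm high, loose, beyond the nest.
- jar: Bystander: glass jar with steel cap, 64 mm across, 85 mm high, loose, beyond the nest.
- maskbox: Bystander: small carton 110 by 60 mm, 36 mm high, loose, beyond the nest.
Mind the look-alikes: they are no part of the job. What is shaped like the bottle but orange or purple is not meant.

How it is judged (in metres and radians):
On the way, in this order (a step that is already met when the one before it is completed fails the run):
1. the bottle lies on its side in the cradle, let go and at rest (angle between bottle's own z axis and vertical above 1.4 rad and angle between the z axis of bottle and the x axis of cradle, either way round below 0.15 rad and x of bottle_mid in the frame of cradle between -0.028 and 0.028 m and y of bottle_mid in the frame of cradle between -0.008 and 0.008 m and height (world z) of bottle_mid between 0.052 and 0.066 m and contact force between the fingers and bottle below 0.1 N and linear speed of bottle below 0.03 m/s), for 0.3 s.
2. the fin's corner of the top tray is lifted 20 mm while the opposite corner is still seated (z of tray_tab in the frame of stack above 0.086 m and z of tray_far in the frame of stack below 0.042 m and height (world z) of stack below 0.006 m), for 0.02 s.
At the end, for the whole second after the job is handed in: bottle released, lying in the cradle (middle within 28 mm along, 8 mm across, axis within 0.15 rad); gripper holds the tray by its fin, still, centre within 60 mm of the mat's, all corners over 95 mm high; lower trays flat on the counter within 50 mm of their start; bystanders within 25 mm (all of step 1 and contact force between the fingers and tray above 1 N and contact force between tray and stack below 0.1 N and horizontal distance between tray and mat below 0.06 m and height (world z) of each of tray_far, tray_left, tray_right, tray_tab, tray above 0.095 m and linear speed of tray below 0.05 m/s and distance between tray_tab and the grasp point below 0.045 m and height (world z) of stack below 0.006 m and angle between stack's own z axis and vertical below 0.05 rad and distance of stack from where it was at the start of the episode below 0.05 m); the arm keeps its last pose, push and grip.
It fails at once if the bottle is dropped (moves faster than 1 m/s out of the fingers) (linear speed of bottle above 1 m/s and contact force between the fingers and bottle below 0.05 N).
It fails at once if the lower trays are lifted off the counter or pushed away (height (world z) of stack above 0.02 m or angle between stack's own z axis and vertical above 0.15 rad or distance of stack from where it was at the start of the episode above 0.05 m).
It fails at once if the bowl, jar or carton is disturbed (distance of any of bowl, jar, maskbox from where it was at the start of the episode above 0.025 m).
It also fails if it takes over 61 s, if anything falls off the work surface, if the arm or the gripper's body presses on something with over 40 N, if the wrist force passes 120 N, or if a joint passes its speed limit or range.

## Working session

There is one attempt and no reset: what is moved stays moved. The work goes in short steps, Python scripts to look and compute and a tool call to move; the robot and the scene stay as the last step left them, time stands still between calls to the robot, and variables do not carry over. Pictures are saved under pics/ and viewed, about 8 in all and at most 12, crops included, and the job is handed in when it is done.

Besides the shell and the picture viewer there is one more tool, called after ">>>" as a command line: name --pt "numbers of a row" for each row, then --argument value for the rest. carry_out: Moves the arm, as the interface text tells. Its arguments: {"type":"object","properties":{"commands":{"type":"array"},"grip":{"type":"number"}},"required":["commands"]}

```bash
mkdir -p pics; cat > h.py <<'E'
import numpy as np, cv2
from scipy.spatial.transform import Rotation as R
from workcell import ctrl
def img(n,f):
    d=ctrl.get_image(n); cv2.imwrite('pics/'+f,d['pixels']); return d
def back(d,u,v,z):
    K=np.array(d['intrinsics']);Rm=cv2.Rodrigues(np.array(d['rvec'],float))[0];t=np.array(d['tvec'],float).ravel()
    c=-Rm.T@t; r=Rm.T@np.linalg.inv(K)@[u,v,1]; return c+r*(z-c[2])/r[2]
def proj(d,P):
    return cv2.projectPoints(np.array(P,float).reshape(-1,3),np.array(d['rvec'],float),np.array(d['tvec'],float),np.array(d['intrinsics'],float),None)[0].reshape(-1,2)
E
python3 - <<'E'
from h import *
np.set_printoptions(precision=3,suppress=True)
a=img('top','t1.png');b=img('side','s1.png')
for d in(a,b):
    Rm=cv2.Rodrigues(np.array(d['rvec'],float))[0];print(-Rm.T@np.array(d['tvec']).ravel());print(d['intrinsics'])
print(ctrl.get_obs())
E
```

```text
[ 429.142    6.966 1253.254]
[[421.148   0.    260.4  ]
 [  0.    421.148 189.843]
 [  0.      0.      1.   ]]
[ 107.404 -825.048 1227.209]
[[497.391   0.    267.302]
 [  0.    497.391 180.587]
 [  0.      0.      1.   ]]
{'t': 0.1, 'qpos': array([ 1.104,  0.424,  1.631,  0.   ,  1.089, -0.019]), 'qvel': array([ 0.002, -0.001, -0.002, -0.   , -0.001, -0.   ]), 'joint_torque': array([  0.   , -54.562, -27.432,   0.065,   0.019,  -0.   ]), 'ee_pos': array([270.367, 562.955, 221.985]), 'orientation': array([ 0.35 ,  1.542, -0.352]), 'ft_force': array([-0.351,  0.322,  0.362]), 'moment': array([0.017, 0.03 , 0.001]), 'width': 87.79458922930367}
```

View pics/t1.png

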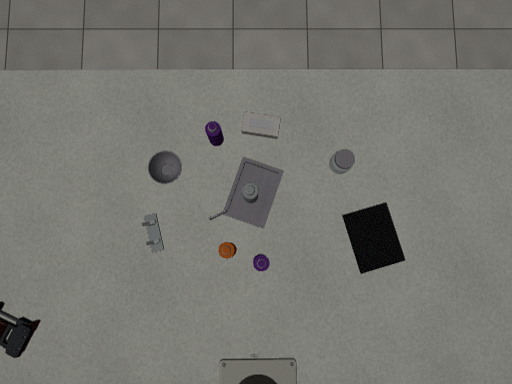

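View pics/s1.png

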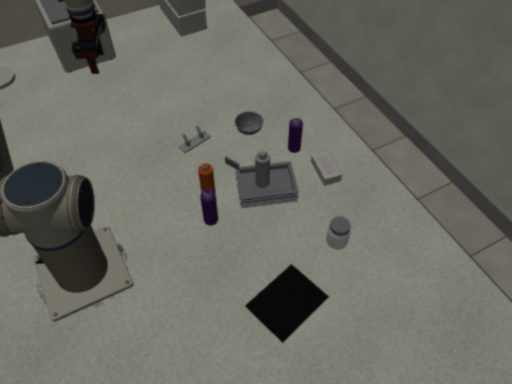

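Top view: the silver bottle stands in the nest at (250,191). The fin is at about (217,215), the cradle at (153,233) and the mat at (373,237). Things that could be mistaken for the bottle: orange (227,250), purple (261,262) and purple (213,131). I choose the silver one and check it in a close crop.

```bash
python3 - <<'E'
import cv2,numpy as np
a=cv2.imread('pics/t1.png');b=cv2.imread('pics/s1.png')
A=cv2.resize(a[145:265,135:295],None,fx=5,fy=5,interpolation=cv2.INTER_CUBIC)
A=cv2.convertScaleAbs(A,alpha=1.5)
cv2.imwrite('pics/c1.png',A)
B=cv2.resize(b[105:225,165:325],None,fx=5,fy=5,interpolation=cv2.INTER_CUBIC)
cv2.imwrite('pics/c2.png',cv2.convertScaleAbs(B,alpha=1.5))
E
```

```text
(no output)
```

View pics/c1.png

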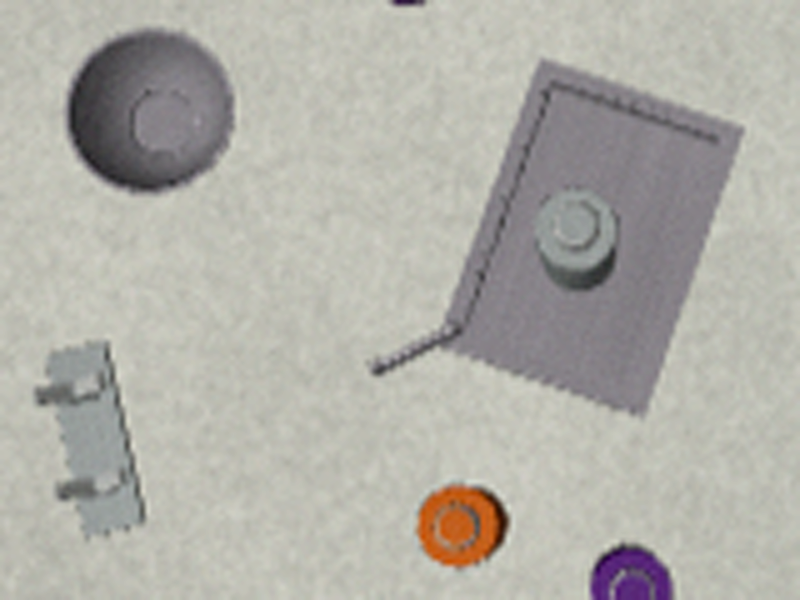

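View pics/c2.png

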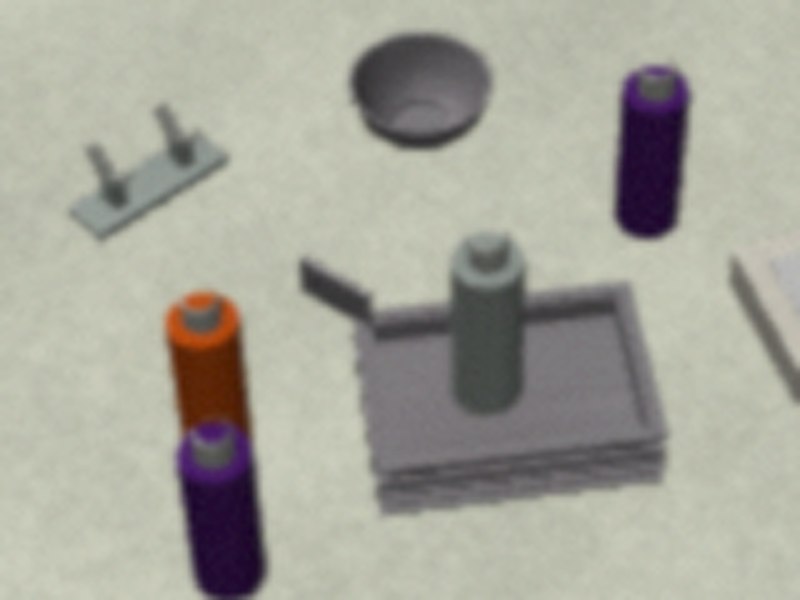

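The bottle is confirmed: silver-grey body standing in the tray, with its cap at crop (576,223). The fin runs from (455,332) to (375,368) in the top crop, and the cradle rail corners are clear. Next I fit the poses.

```bash
cat >> h.py <<'E'
from scipy.optimize import least_squares
def fit(obs,x0):  # obs: list of (d, local pts, pixels)
    def f(p):
        c,s=np.cos(p[2]),np.sin(p[2]); r=[]
        for d,L,px in obs:
            L=np.array(L,float); W=np.c_[p[0]+c*L[:,0]-s*L[:,1],p[1]+s*L[:,0]+c*L[:,1],L[:,2]]
            r.append((proj(d,W)-px).ravel())
        return np.concatenate(r)
    s=least_squares(f,x0); return s.x,np.abs(s.fun).max(),s.fun
E
python3 - <<'E'
from h import *
np.set_printoptions(precision=2,suppress=True)
a=img('top','t2.png');b=img('side','s2.png')
T=lambda p:(np.array(p,float)+.5)/5-.5+[135,145]
S=lambda p:(np.array(p,float)+.5)/5-.5+[165,105]
box=lambda x,y,z:[(x,y,z),(x,-y,z),(-x,-y,z),(-x,y,z)]
tr=fit([(a,box(88,63,51.5),T([(543,60),(743,128),(643,415),(445,345)])),(b,box(88,63,51.5),S([(630,287),(665,437),(383,470),(362,320)]))],[500,0,0])
cr=fit([(a,box(55,18,8),T([(47,352),(105,342),(145,522),(88,538)])),(b,box(55,18,8),S([(200,133),(228,158),(103,240),(70,212)]))],[400,300,0])
ma=fit([(a,box(90,70,3),[(343,215),(387,204),(404,261),(361,272)])],[300,-300,0])
bo=fit([(a,[(0,0,153),(0,0,173)],T([(576,227),(576,223)])),(b,[(0,0,173),(0,0,33)],S([(490,240),(487,395)]))],[400,0,0])
for n,x in zip(['tray','cradle','mat','bottle'],[tr,cr,ma,bo]):print(n,x[0],x[1]);print(x[2])
print(proj(b,[(ma[0][0],ma[0][1],3)]))
c,s=np.cos(tr[0][2]),np.sin(tr[0][2]);M=np.array([[c,-s],[s,c]])
tab=M@[-102,77]+tr[0][:2];print('tab',tab, proj(a,[*tab,78])-0, 'fin crop', back(a,*T((420,347)),78))
for n,u,v,z in[('orange',227,249.5,140),('purple',261,261.5,140),('p2',213,128,140),('jar',345,157,85),('bowl',165,167,45)]:print(n,back(a,u,v,z))
E
```

```text
tray [581.1    6.04  -0.34] 2.3404821567507668
[ 0.13 -1.01  1.14 -0.47  1.28 -0.34 -0.84 -0.91 -0.32 -0.92  0.69  0.43
 -1.39  0.96 -2.34 -1.16]
cradle [467.76 298.3    0.24] 0.9929065464502571
[ 0.29  0.35  0.66 -0.7   0.99 -0.25  0.31 -0.32 -0.79 -0.91  0.22 -0.31
 -0.84 -0.58 -0.79 -0.9 ]
mat [ 445.33 -348.3     0.25] 1.745011798047642
[-0.37 -0.63  0.36 -1.54  1.22  0.31 -1.2   1.75]
bottle [571.36  14.82   0.  ] 0.8955515084316801
[ 0.68 -0.1   0.62 -0.29 -0.71 -0.54 -0.35 -0.9 ]
[[285.36 301.48]]
tab [511.02 112.92] [[215.63 215.07]] fin crop [513.93 104.66  78.  ]
orange [416.37  77.25 140.  ]
purple [384.54 -11.36 140.  ]
p2 [743.08 115.49 140.  ]
jar [ 672.27 -253.16   85.  ]
bowl [654.16 263.28  45.  ]
```

```bash
cat >> h.py <<'E'
np.set_printoptions(precision=3,suppress=True)
def ori(x,y):
    x=np.array(x,float)/np.linalg.norm(x); y=np.array(y,float); y=y-x*(x@y); y/=np.linalg.norm(y)
    return R.from_matrix(np.c_[x,y,np.cross(x,y)])
def side_ori(az,tilt,s=1): # tool pointing at azimuth az, tilt deg below horizontal, jaws level
    a,t=np.radians([az,tilt]); return ori([np.cos(t)*np.cos(a),np.cos(t)*np.sin(a),-np.sin(t)],[-s*np.sin(a),s*np.cos(a),0])
def now():
    o=ctrl.get_obs(); return np.array(o['ee_pos'],float),R.from_rotvec(o['orientation']),o
def rows(gp,Rt,n=8,grasp=True):
    """rows to bring the grasp point (or TCP) to gp with orientation Rt, straight line"""
    p,R0,o=now(); tgt=np.array(gp,float)+(Rt.apply([19,0,0]) if grasp else 0)
    rv=(R0.inv()*Rt).as_rotvec(); d=(tgt-p)/n
    print('t',round(o['t'],2),'tcp',p,'q',o['qpos'],'F',o['ft_force'],'w',round(o['width'],1))
    print('dist',np.linalg.norm(tgt-p),'turn',np.degrees(np.linalg.norm(rv)))
    for i in range(n):
        Ri=R0*R.from_rotvec(rv*i/n)
        print(np.r_[np.round(Ri.inv().apply(d)/1000,4),np.round(np.degrees(rv)/n,2)].tolist())
E
python3 - <<'E'
from h import *
p,R0,o=now();print(R0.as_matrix())
for s in(1,-1):
  for az in (75,-75): print(s,az,np.degrees((R0.inv()*side_ori(az,20,s)).as_rotvec()))
# staging: tool down-ish first over free area, above
rows([430,-150,330],side_ori(75,50,1)); rows([430,-150,330],side_ori(75,50,-1))
E
```

```text
[[-0.     0.433  0.901]
 [-0.001  0.901 -0.433]
 [-1.    -0.001 -0.   ]]
1 75 [-86.488 -50.28   60.608]
1 -75 [ 42.933 -65.379 -29.998]
-1 75 [68.58  57.952 48.077]
-1 -75 [-110.909   35.617  -77.625]
t 0.2 tcp [270.445 563.086 222.204] q [ 1.104  0.424  1.63  -0.     1.089 -0.019] F [-0.51   0.311 -1.145] w 87.9
dist 725.931225481782 turn 106.29333868987254
[-0.0116, -0.0702, 0.0563, -12.01, -3.63, 4.38]
[-0.0142, -0.0795, 0.0413, -12.01, -3.63, 4.38]
[-0.0184, -0.0852, 0.025, -12.01, -3.63, 4.38]
[-0.024, -0.0871, 0.0083, -12.01, -3.63, 4.38]
[-0.0306, -0.085, -0.0081, -12.01, -3.63, 4.38]
[-0.0379, -0.0791, -0.0232, -12.01, -3.63, 4.38]
[-0.0455, -0.0697, -0.0362, -12.01, -3.63, 4.38]
[-0.053, -0.0572, -0.0465, -12.01, -3.63, 4.38]
t 0.2 tcp [270.445 563.086 222.204] q [ 1.104  0.424  1.63  -0.     1.089 -0.019] F [-0.51   0.311 -1.145] w 87.9
dist 725.931225481782 turn 87.3620467793441
[-0.0116, -0.0702, 0.0563, 9.48, 4.17, 3.46]
[-0.02, -0.0591, 0.0659, 9.48, 4.17, 3.46]
[-0.0282, -0.0462, 0.0729, 9.48, 4.17, 3.46]
[-0.036, -0.0318, 0.077, 9.48, 4.17, 3.46]
[-0.0431, -0.0165, 0.0781, 9.48, 4.17, 3.46]
[-0.0493, -0.0009, 0.0762, 9.48, 4.17, 3.46]
[-0.0543, 0.0145, 0.0713, 9.48, 4.17, 3.46]
[-0.0579, 0.0291, 0.0636, 9.48, 4.17, 3.46]
```

```bash
python3 - <<'E'
from h import *
rows([420,-190,300],side_ori(75,40,-1),16)
E
```

```text
t 0.2 tcp [270.445 563.086 222.204] q [ 1.104  0.424  1.63  -0.     1.089 -0.019] F [-0.51   0.311 -1.145] w 87.9
dist 757.6074386215516 turn 91.55030421338284
[-0.0041, -0.0375, 0.0286, 4.62, 2.6, 2.16]
[-0.0068, -0.0349, 0.0313, 4.62, 2.6, 2.16]
[-0.0095, -0.0319, 0.0336, 4.62, 2.6, 2.16]
[-0.0122, -0.0287, 0.0356, 4.62, 2.6, 2.16]
[-0.0149, -0.0253, 0.0372, 4.62, 2.6, 2.16]
[-0.0175, -0.0216, 0.0383, 4.62, 2.6, 2.16]
[-0.02, -0.0178, 0.039, 4.62, 2.6, 2.16]
[-0.0224, -0.0139, 0.0394, 4.62, 2.6, 2.16]
[-0.0246, -0.0098, 0.0392, 4.62, 2.6, 2.16]
[-0.0267, -0.0057, 0.0387, 4.62, 2.6, 2.16]
[-0.0285, -0.0016, 0.0377, 4.62, 2.6, 2.16]
[-0.0302, 0.0025, 0.0364, 4.62, 2.6, 2.16]
[-0.0316, 0.0066, 0.0346, 4.62, 2.6, 2.16]
[-0.0328, 0.0105, 0.0325, 4.62, 2.6, 2.16]
[-0.0338, 0.0143, 0.0299, 4.62, 2.6, 2.16]
[-0.0345, 0.0178, 0.0271, 4.62, 2.6, 2.16]
```

>>> carry_out --pt "-0.02 -0.038 0.029 4.6 2.6 2.2" --pt "-0.02 -0.035 0.031 4.6 2.6 2.2" --pt "-0.018 -0.032 0.034 4.6 2.6 2.2" --pt "-0.016 -0.029 0.036 4.6 2.6 2.2" --pt "-0.015 -0.025 0.037 4.6 2.6 2.2" --pt "-0.018 -0.022 0.038 4.6 2.6 2.2" --pt "-0.02 -0.018 0.039 4.6 2.6 2.2" --pt "-0.022 -0.014 0.039 4.6 2.6 2.2"

```text
t: 1.2
ee_pos: [346.4, 183.2, 295.5]
orientation: [1.215, 1.663, -0.555]
ft_force: [0.7, -0.5, 0.7]
width: 87.7
```

```bash
python3 - <<'E'
from h import *
rows([420,-190,300],side_ori(75,40,-1),8)
E
```

```text
t 1.2 tcp [346.397 183.217 295.466] q [ 0.08  -0.045  2.127  0.539  1.121 -0.631] F [ 0.666 -0.478  0.698] w 87.7
dist 367.4771961030635 turn 44.77358914239661
[-0.0202, -0.0094, 0.0402, 4.58, 2.48, 2.05]
[-0.0222, -0.0054, 0.0399, 4.58, 2.48, 2.05]
[-0.024, -0.0014, 0.0391, 4.58, 2.48, 2.05]
[-0.0257, 0.0026, 0.038, 4.58, 2.48, 2.05]
[-0.0271, 0.0065, 0.0365, 4.58, 2.48, 2.05]
[-0.0283, 0.0103, 0.0346, 4.58, 2.48, 2.05]
[-0.0294, 0.014, 0.0324, 4.58, 2.48, 2.05]
[-0.0301, 0.0176, 0.0299, 4.58, 2.48, 2.05]
```

>>> carry_out --pt "-0.02 -0.009 0.04 4.6 2.5 2.0" --pt "-0.022 -0.005 0.04 4.6 2.5 2.0" --pt "-0.024 -0.001 0.039 4.6 2.5 2.0" --pt "-0.026 0.003 0.038 4.6 2.5 2.0" --pt "-0.027 0.006 0.036 4.6 2.5 2.0" --pt "-0.028 0.01 0.035 4.6 2.5 2.0" --pt "-0.029 0.014 0.032 4.6 2.5 2.0" --pt "-0.03 0.018 0.03 4.6 2.5 2.0"

```text
t: 2.2
ee_pos: [422.9, -189.4, 287.0]
orientation: [2.107, 1.583, -0.761]
ft_force: [0.5, 1.1, 0.1]
width: 88.2
```

```bash
python3 - <<'E'
from h import *
rows([545,-82,140],side_ori(75,20,-1),8)
E
```

```text
t 2.2 tcp [ 422.888 -189.432  286.96 ] q [-0.887  0.38   1.832  0.687  1.547 -0.841] F [0.521 1.097 0.143] w 88.2
dist 234.85195202390435 turn 19.354718423675425
[0.0271, 0.011, 0.0025, -0.14, 2.41, -0.11]
[0.027, 0.011, 0.0036, -0.14, 2.41, -0.11]
[0.0268, 0.0111, 0.0048, -0.14, 2.41, -0.11]
[0.0265, 0.0111, 0.0059, -0.14, 2.41, -0.11]
[0.0262, 0.0112, 0.0071, -0.14, 2.41, -0.11]
[0.0259, 0.0112, 0.0082, -0.14, 2.41, -0.11]
[0.0255, 0.0112, 0.0093, -0.14, 2.41, -0.11]
[0.025, 0.0112, 0.0104, -0.14, 2.41, -0.11]
```

>>> carry_out --pt "0.027 0.011 0.0025 -0.1 2.4 -0.1" --pt "0.027 0.011 0.0036 -0.1 2.4 -0.1" --pt "0.027 0.011 0.005 -0.1 2.4 -0.1" --pt "0.0265 0.011 0.006 -0.1 2.4 -0.1" --pt "0.026 0.011 0.007 -0.1 2.4 -0.1" --pt "0.026 0.011 0.008 -0.1 2.4 -0.1" --pt "0.0255 0.011 0.009 -0.1 2.4 -0.1" --pt "0.025 0.011 0.0105 -0.1 2.4 -0.1"

```text
t: 3.2
ee_pos: [555.0, -69.4, 128.3]
orientation: [2.319, 1.752, -0.405]
ft_force: [-0.3, -0.0, 0.1]
width: 87.9
```

```bash
python3 - <<'E'
from h import *
rows([571,15,104],side_ori(75,20,-1),7)
a=ctrl.get_image('top');b=ctrl.get_image('side')
A=cv2.resize(a['pixels'][130:300,190:360],(480,480),interpolation=cv2.INTER_CUBIC);B=cv2.resize(b['pixels'][105:265,190:350],(480,480),interpolation=cv2.INTER_CUBIC)
cv2.imwrite('pics/p1.png',cv2.resize(np.hstack([A,B]),(800,400)))
E
```

```text
t 3.2 tcp [555.03  -69.436 128.269] q [-0.654  0.831  1.79   1.078  1.45  -1.085] F [-0.254 -0.038  0.052] w 87.9
dist 108.211552037591 turn 0.8898106790764403
[0.0154, -0.0011, -0.0009, -0.05, -0.03, -0.11]
[0.0154, -0.0011, -0.0009, -0.05, -0.03, -0.11]
[0.0154, -0.0011, -0.0009, -0.05, -0.03, -0.11]
[0.0154, -0.001, -0.0009, -0.05, -0.03, -0.11]
[0.0154, -0.001, -0.0009, -0.05, -0.03, -0.11]
[0.0154, -0.001, -0.0009, -0.05, -0.03, -0.11]
[0.0154, -0.0009, -0.0009, -0.05, -0.03, -0.11]
```

View pics/p1.png

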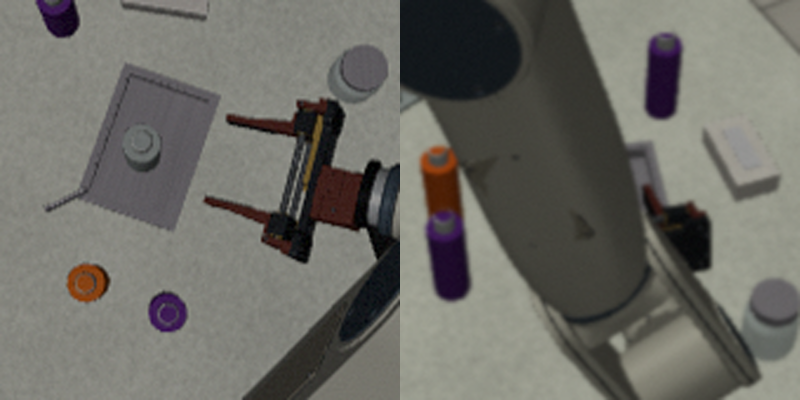

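The top half of the picture shows the open fingers, tips at (228,118) and (207,200), straddling the line to the bottle at (142,148), and the jar is clear. I go in and close.

>>> carry_out --pt "0.0154 -0.001 -0.001 0 0 0" --pt "0.0154 -0.001 -0.001 0 0 0" --pt "0.0154 -0.001 -0.001 0 0 0" --pt "0.0154 -0.001 -0.001 0 0 0" --pt "0.0154 -0.001 -0.001 0 0 0" --pt "0.0154 -0.001 -0.001 0 0 0" --pt "0.015 -0.001 -0.001 0 0 0" --pt "0 0 0 0 0 0"

```text
t: 4.3
ee_pos: [576.5, 39.7, 97.2]
orientation: [2.316, 1.754, -0.408]
ft_force: [-0.5, 0.0, -0.6]
width: 87.5
```

>>> carry_out --pt "0 0 0 0 0 0" --pt "0 0 0 0 0 0" --pt "0 0 0 0 0 0" --pt "0 0 0 0 0 0" --pt "0 0 0 0 0 0" --pt "0 0 0 0 0 0" --grip 1

```text
t: 5.05
ee_pos: [577.1, 38.1, 97.4]
orientation: [2.317, 1.751, -0.408]
ft_force: [-0.1, 1.2, -0.4]
width: 43.7
```

```bash
python3 - <<'E'
from h import *
p,R0,o=now();print(p+R0.apply([-19,0,0]),o['width'],o['ft_force'],o['qpos'])
rows([560,15,200],side_ori(75,20,-1),6)
E
```

```text
[572.186  20.875 103.9  ] 43.69955340928691 [-0.088  1.177 -0.436] [-0.474  0.864  1.862  1.25   1.331 -1.15 ]
t 5.05 tcp [577.063  38.056  97.419] q [-0.474  0.864  1.862  1.25   1.331 -1.15 ] F [-0.088  1.177 -0.436] w 43.7
dist 97.05914884539996 turn 0.8577262573764755
[-0.0069, -0.0017, -0.0145, -0.05, -0.01, -0.13]
[-0.0069, -0.0017, -0.0145, -0.05, -0.01, -0.13]
[-0.0069, -0.0017, -0.0145, -0.05, -0.01, -0.13]
[-0.0069, -0.0017, -0.0145, -0.05, -0.01, -0.13]
[-0.0069, -0.0017, -0.0145, -0.05, -0.01, -0.13]
[-0.0069, -0.0018, -0.0145, -0.05, -0.01, -0.13]
```

>>> carry_out --pt "-0.003 -0.001 -0.008 0 0 0" --pt "-0.006 -0.001 -0.0145 0 0 0" --pt "-0.007 -0.002 -0.016 0 0 0" --pt "-0.008 -0.002 -0.018 0 0 0" --pt "-0.008 -0.002 -0.018 0 0 0" --pt "-0.008 -0.002 -0.018 0 0 0" --pt "-0.008 -0.002 -0.018 0 0 0" --pt "-0.006 -0.002 -0.016 0 0 0"

```text
t: 6.05
ee_pos: [559.5, 34.8, 245.1]
orientation: [2.315, 1.75, -0.408]
ft_force: [-0.0, -0.0, -1.7]
width: 43.3
```

```bash
python3 - <<'E'
from h import *
# place orientation: bottle axis in tool frame is perpendicular to jaw; held tilt 20 => place tool az 14deg, 70 below horizontal
print((R.from_matrix(now()[1].as_matrix()).as_matrix()))
for az in (75,100,130,165,194): pass
rows([520,20,260],side_ori(75,110,-1),14)
print('place turn from that:'); 
E
```

```text
[[ 0.256  0.962 -0.092]
 [ 0.904 -0.272 -0.33 ]
 [-0.343  0.001 -0.939]]
t 6.05 tcp [559.478  34.759 245.069] q [-0.494  0.577  1.915  1.188  1.42  -0.932] F [-0.048 -0.024 -1.717] w 43.3
dist 46.316160267505 turn 89.96204105241723
[-0.002, -0.0024, 0.001, -0.06, -6.43, -0.03]
[-0.0019, -0.0024, 0.0012, -0.06, -6.43, -0.03]
[-0.0018, -0.0024, 0.0014, -0.06, -6.43, -0.03]
[-0.0016, -0.0024, 0.0016, -0.06, -6.43, -0.03]
[-0.0014, -0.0024, 0.0017, -0.06, -6.43, -0.03]
[-0.0012, -0.0024, 0.0019, -0.06, -6.43, -0.03]
[-0.001, -0.0024, 0.002, -0.06, -6.43, -0.03]
[-0.0008, -0.0024, 0.0021, -0.06, -6.43, -0.03]
[-0.0005, -0.0024, 0.0022, -0.06, -6.43, -0.03]
[-0.0003, -0.0024, 0.0022, -0.06, -6.43, -0.03]
[-0.0, -0.0024, 0.0022, -0.06, -6.43, -0.03]
[0.0002, -0.0024, 0.0022, -0.06, -6.43, -0.03]
[0.0005, -0.0024, 0.0022, -0.06, -6.43, -0.03]
[0.0007, -0.0024, 0.0021, -0.06, -6.43, -0.03]
place turn from that:
```

```bash
python3 - <<'E'
from h import *
rows([500,130,275],side_ori(125,65,-1),8)
W=side_ori(125,65,-1); print(np.degrees((W.inv()*side_ori(194,110,-1)).magnitude()))
E
```

```text
t 6.05 tcp [559.478  34.759 245.069] q [-0.494  0.577  1.915  1.188  1.42  -0.932] F [-0.048 -0.024 -1.717] w 43.3
dist 120.97685124847777 turn 66.81042889521048
[0.0089, -0.0112, -0.005, -4.39, -5.24, -4.8]
[0.0093, -0.01, -0.0066, -4.39, -5.24, -4.8]
[0.0094, -0.0086, -0.0082, -4.39, -5.24, -4.8]
[0.0092, -0.0072, -0.0096, -4.39, -5.24, -4.8]
[0.0088, -0.0056, -0.0109, -4.39, -5.24, -4.8]
[0.0082, -0.004, -0.0121, -4.39, -5.24, -4.8]
[0.0073, -0.0024, -0.013, -4.39, -5.24, -4.8]
[0.0062, -0.0008, -0.0138, -4.39, -5.24, -4.8]
80.8256316902313
```

>>> carry_out --pt "0.009 -0.011 -0.005 -4.4 -5.2 -4.8" --pt "0.009 -0.01 -0.0066 -4.4 -5.2 -4.8" --pt "0.009 -0.0086 -0.008 -4.4 -5.2 -4.8" --pt "0.009 -0.007 -0.0096 -4.4 -5.2 -4.8" --pt "0.009 -0.0056 -0.011 -4.4 -5.2 -4.8" --pt "0.008 -0.004 -0.012 -4.4 -5.2 -4.8" --pt "0.007 -0.0024 -0.013 -4.4 -5.2 -4.8" --pt "0.006 -0.001 -0.014 -4.4 -5.2 -4.8"

```text
t: 7.05
ee_pos: [490.3, 135.2, 265.4]
orientation: [0.919, 1.817, -0.609]
ft_force: [0.3, 0.4, -2.0]
width: 43.2
```

```bash
python3 - <<'E'
from h import *
rows([468,298,220],side_ori(194,110,-1),10)
E
```

```text
t 7.05 tcp [490.291 135.229 265.37 ] q [ 0.042  0.318  1.747  0.347  1.334 -0.713] F [ 0.337  0.391 -2.006] w 43.2
dist 176.8091050791689 turn 79.41760380913598
[0.0115, 0.0084, -0.0105, -6.94, -3.86, -0.19]
[0.0107, 0.0097, -0.0102, -6.94, -3.86, -0.19]
[0.01, 0.011, -0.0096, -6.94, -3.86, -0.19]
[0.0094, 0.0121, -0.0089, -6.94, -3.86, -0.19]
[0.0088, 0.0132, -0.0079, -6.94, -3.86, -0.19]
[0.0082, 0.0141, -0.0069, -6.94, -3.86, -0.19]
[0.0077, 0.0149, -0.0056, -6.94, -3.86, -0.19]
[0.0074, 0.0155, -0.0043, -6.94, -3.86, -0.19]
[0.0071, 0.0159, -0.0029, -6.94, -3.86, -0.19]
[0.0069, 0.0162, -0.0014, -6.94, -3.86, -0.19]
```

>>> carry_out --pt "0.0115 0.008 -0.0105 -6.9 -3.9 -0.2" --pt "0.0107 0.01 -0.01 -6.9 -3.9 -0.2" --pt "0.01 0.011 -0.0096 -6.9 -3.9 -0.2" --pt "0.0094 0.012 -0.009 -6.9 -3.9 -0.2" --pt "0.009 0.013 -0.008 -6.9 -3.9 -0.2" --pt "0.008 0.014 -0.007 -6.9 -3.9 -0.2" --pt "0.008 0.015 -0.0056 -6.9 -3.9 -0.2" --pt "0.0074 0.0155 -0.0043 -6.9 -3.9 -0.2"

```text
t: 8.05
ee_pos: [471.2, 271.0, 219.6]
orientation: [0.029, 1.341, 0.072]
ft_force: [0.5, -0.3, -1.7]
width: 43.2
```

```bash
python3 - <<'E'
from h import *
rows([468,298,150],side_ori(194,110,-1),7)
E
```

```text
t 8.05 tcp [471.228 270.956 219.563] q [ 0.531  0.215  1.968 -0.082  0.728 -1.013] F [ 0.51  -0.337 -1.72 ] w 43.2
dist 92.03326332505638 turn 14.011992038861314
[0.0125, 0.0033, -0.0023, -1.78, -0.91, -0.0]
[0.0125, 0.0034, -0.0024, -1.78, -0.91, -0.0]
[0.0124, 0.0034, -0.0025, -1.78, -0.91, -0.0]
[0.0124, 0.0035, -0.0026, -1.78, -0.91, -0.0]
[0.0124, 0.0036, -0.0027, -1.78, -0.91, -0.0]
[0.0123, 0.0037, -0.0028, -1.78, -0.91, -0.0]
[0.0123, 0.0038, -0.0029, -1.78, -0.91, -0.0]
```

>>> carry_out --pt "0.0125 0.0033 -0.0023 -1.8 -0.9 0" --pt "0.0125 0.0034 -0.0024 -1.8 -0.9 0" --pt "0.0124 0.0034 -0.0025 -1.8 -0.9 0" --pt "0.0124 0.0035 -0.0026 -1.8 -0.9 0" --pt "0.0124 0.0036 -0.0027 -1.8 -0.9 0" --pt "0.0123 0.0037 -0.0028 -1.8 -0.9 0" --pt "0.0123 0.0038 -0.003 -1.8 -0.9 0" --pt "0 0 0 0 0 0"

```text
t: 9.05
ee_pos: [467.2, 298.4, 133.7]
orientation: [-0.153, 1.217, 0.215]
ft_force: [-0.3, -0.5, -2.1]
width: 43.4
```

```bash
python3 - <<'E'
from h import *
rows([468,298,63],side_ori(194,110,-1),8)
a=ctrl.get_image('top');b=ctrl.get_image('side')
A=cv2.resize(a['pixels'][190:270,110:210],(500,400),interpolation=cv2.INTER_CUBIC);B=cv2.resize(b['pixels'][90:190,150:225],(300,400),interpolation=cv2.INTER_CUBIC)
cv2.imwrite('pics/p2.png',cv2.convertScaleAbs(np.hstack([A,B]),alpha=1.5))
E
```

```text
t 9.05 tcp [467.216 298.447 133.686] q [ 0.616  0.353  2.07  -0.315  0.412 -0.934] F [-0.291 -0.506 -2.124] w 43.4
dist 88.83022437305942 turn 0.27041456909953326
[0.0107, -0.0001, -0.0029, 0.03, -0.01, 0.0]
[0.0107, -0.0001, -0.0029, 0.03, -0.01, 0.0]
[0.0107, -0.0001, -0.0029, 0.03, -0.01, 0.0]
[0.0107, -0.0001, -0.0029, 0.03, -0.01, 0.0]
[0.0107, -0.0001, -0.0029, 0.03, -0.01, 0.0]
[0.0107, -0.0001, -0.0029, 0.03, -0.01, 0.0]
[0.0107, -0.0001, -0.0029, 0.03, -0.01, 0.0]
[0.0107, -0.0001, -0.0029, 0.03, -0.01, 0.0]
```

View pics/p2.png

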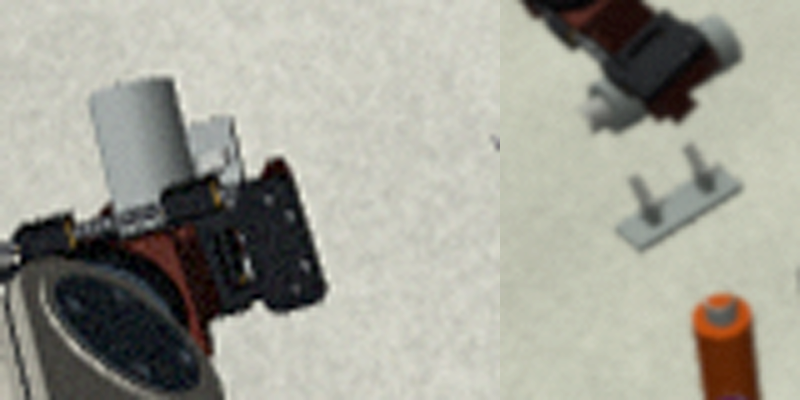

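The picture shows the bottle horizontal, cap towards the robot and parallel to the cradle, which lies just below it. I lower it.

>>> carry_out --pt "0.0107 0 -0.003 0 0 0" --pt "0.0107 0 -0.003 0 0 0" --pt "0.0107 0 -0.003 0 0 0" --pt "0.0107 0 -0.003 0 0 0" --pt "0.0107 0 -0.003 0 0 0" --pt "0.0107 0 -0.003 0 0 0" --pt "0.01 0 -0.003 0 0 0" --pt "0 0 0 0 0 0"

```text
t: 10.15
ee_pos: [474.5, 300.2, 52.6]
orientation: [-0.15, 1.216, 0.214]
ft_force: [0.5, 0.2, -2.2]
width: 43.5
```

```bash
python3 - <<'E'
from h import *
rows([468,298,60],side_ori(194,110,-1),4)
E
```

```text
t 10.15 tcp [474.542 300.19   52.588] q [ 0.61   0.523  2.083 -0.535  0.241 -0.704] F [ 0.545  0.249 -2.239] w 43.5
dist 10.462718667554066 turn 0.09384361645937105
[0.0024, -0.0001, -0.001, 0.02, -0.01, -0.01]
[0.0024, -0.0001, -0.001, 0.02, -0.01, -0.01]
[0.0024, -0.0001, -0.001, 0.02, -0.01, -0.01]
[0.0024, -0.0001, -0.001, 0.02, -0.01, -0.01]
```

>>> carry_out --pt "0.0024 0 -0.001 0 0 0" --pt "0.0024 0 -0.001 0 0 0" --pt "0.0022 0 -0.001 0 0 0" --pt "0 0 0 0 0 0"

```text
t: 10.65
ee_pos: [474.5, 300.4, 45.0]
orientation: [-0.15, 1.215, 0.215]
ft_force: [-0.4, -0.7, -2.3]
width: 43.9
```

```bash
python3 - <<'E'
from h import *
rows([468,298,60],side_ori(194,110,-1),2)
a=ctrl.get_image('top');b=ctrl.get_image('side')
A=cv2.resize(a['pixels'][190:270,110:210],(500,400),interpolation=cv2.INTER_CUBIC);B=cv2.resize(b['pixels'][90:190,150:225],(300,400),interpolation=cv2.INTER_CUBIC)
cv2.imwrite('pics/p3.png',cv2.convertScaleAbs(np.hstack([A,B]),alpha=1.5))
E
```

```text
t 10.65 tcp [474.478 300.427  45.027] q [ 0.61   0.539  2.085 -0.577  0.225 -0.661] F [-0.39  -0.652 -2.305] w 43.9
dist 3.0106161669040743 turn 0.10379453485593504
[0.0013, -0.0004, -0.0007, 0.04, 0.02, -0.03]
[0.0013, -0.0004, -0.0007, 0.04, 0.02, -0.03]
```

View pics/p3.png

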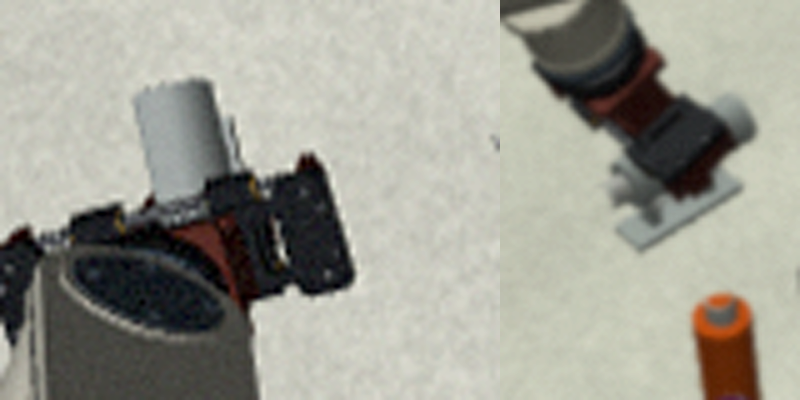

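>>> carry_out --pt "0.0013 0 -0.0005 0 0 0" --pt "0.0013 0 -0.0005 0 0 0" --pt "0 0 0 0 0 0"

```text
t: 11.12
ee_pos: [474.7, 300.6, 42.5]
orientation: [-0.149, 1.214, 0.215]
ft_force: [-0.0, 0.0, -1.6]
width: 43.4
```

>>> carry_out --pt "0.001 0 -0.0004 0 0 0" --pt "0.001 0 -0.0004 0 0 0" --pt "0 0 0 0 0 0"

```text
t: 11.5
ee_pos: [475.0, 301.3, 40.9]
orientation: [-0.148, 1.213, 0.216]
ft_force: [-2.0, 0.9, 0.4]
width: 43.3
```

Contact: Fz has risen by about 2.5 N. I release it.

>>> carry_out --pt "0 0 0 0 0 0" --pt "0 0 0 0 0 0" --pt "0 0 0 0 0 0" --pt "0 0 0 0 0 0" --pt "0 0 0 0 0 0" --pt "0 0 0 0 0 0" --grip 0

```text
t: 12.25
ee_pos: [475.2, 301.1, 40.8]
orientation: [-0.148, 1.213, 0.216]
ft_force: [0.2, -0.5, -0.5]
width: 87.8
```

>>> carry_out --pt "-0.01 0 0 0 0 0" --pt "-0.02 0 0 0 0 0" --pt "-0.025 0 0 0 0 0" --pt "-0.03 0 0 0 0 0" --pt "-0.03 0 0 0 0 0" --pt "-0.03 0 0 0 0 0"

```text
t: 13.0
ee_pos: [424.5, 287.6, 178.3]
orientation: [-0.15, 1.218, 0.215]
ft_force: [0.1, 0.2, -0.2]
width: 88.0
```

```bash
python3 - <<'E'
from h import *
p,R0,o=now();print(o['t'],p,o['qpos'],o['width'],o['ft_force'])
# options for the fin grasp: tool down, jaw along (1,1,0) of tray frame, az = -0.34rad+45deg
az=45-np.degrees(.34);print('jaw az',az, 'q1 at fin',np.degrees(np.arctan2(110,512)))
E
```

```text
13.0 [424.483 287.568 178.29 ] [ 0.653  0.216  2.124 -0.285  0.498 -0.934] 87.99793440479115 [ 0.12   0.248 -0.225]
jaw az 25.51943496555201 q1 at fin 12.12532297409276
```

```bash
python3 - <<'E'
from h import *
a=ctrl.get_image('top');b=ctrl.get_image('side')
cv2.imwrite('pics/t4.png',a['pixels']);cv2.imwrite('pics/s4.png',b['pixels'])
A=cv2.resize(a['pixels'][150:270,195:295],(500,600),interpolation=cv2.INTER_CUBIC);B=cv2.resize(b['pixels'][105:225,165:225],(300,600),interpolation=cv2.INTER_CUBIC)
cv2.imwrite('pics/p4.png',cv2.convertScaleAbs(np.hstack([A,B]),alpha=1.5))
E
```

```text
(no output)
```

View pics/p4.png

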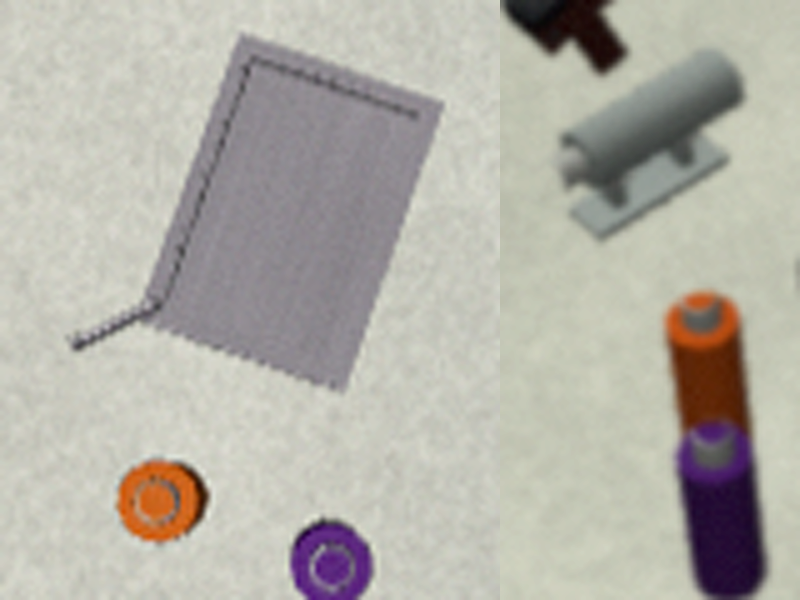

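The bottle rests in the cradle, let go. In the left half the fin's top edge runs from (157,302) to (73,345) and the orange cap is at (157,502). I locate the fin precisely.

```bash
python3 - <<'E'
from h import *
a=ctrl.get_image('top');b=ctrl.get_image('side')
T=lambda p:(np.array(p,float)+.5)/5-.5+[195,150]
S=lambda p:(np.array(p,float)+.5)/5-.5+[165,105]
box=lambda x,y,z:[(x,y,z),(x,-y,z),(-x,-y,z),(-x,y,z)]
for f in(0,1):
  obs=[(a,box(88,63,51.5),T([(240,35),(443,103),(342,392),(148,318)]))]
  if f: obs.append((b,box(88,63,51.5)[:3],S([(630,287),(665,437),(383,470)])))
  x,m,r=fit(obs,[580,6,-.34]);c,s=np.cos(x[2]),np.sin(x[2]);print(x,m,'tab',np.array([[c,-s],[s,c]])@[-102,77]+x[:2])
o=back(a,*T((73,345)),78);i=back(a,*T((157,302)),78);print('fin',o,i,'az',np.degrees(np.arctan2(*(o-i)[1::-1])))
print('side',back(b,*S((303,262)),78),back(b,*S((372,297)),78))
print('orange cap',back(a,*T((157,502)),140))
E
```

```text
[579.164   7.422  -0.338] 1.7960405242219508 tab [508.461 113.884]
[580.428   6.892  -0.341] 1.6688894307210944 tab [510.022 113.549]
fin [501.324 130.754  78.   ] [524.948  84.062  78.   ] az 116.83804701125881
side [503.501 126.057  78.   ] [528.043  80.364  78.   ]
orange cap [415.103  79.864 140.   ]
```

```bash
cat >> h.py <<'E'
def fin_ori(lean,jaz=26.):
    j=np.radians(jaz); out=np.array([-np.sin(j),np.cos(j),0]); l=np.radians(lean)
    return ori(out*np.sin(l)+[0,0,-np.cos(l)],[np.cos(j),np.sin(j),0])
E
python3 - <<'E'
from h import *
rows([510,113.5,190],fin_ori(25),12)
E
```

```text
t 13.2 tcp [425.225 287.916 177.731] q [ 0.653  0.218  2.124 -0.287  0.495 -0.932] F [ 0.533 -0.537 -0.293] w 88.2
dist 185.9628631988948 turn 88.2713444502005
[0.0015, -0.0152, 0.0028, 6.65, 3.13, 0.29]
[0.0012, -0.0147, 0.0047, 6.65, 3.13, 0.29]
[0.0008, -0.0141, 0.0064, 6.65, 3.13, 0.29]
[0.0003, -0.0133, 0.008, 6.65, 3.13, 0.29]
[-0.0002, -0.0122, 0.0095, 6.65, 3.13, 0.29]
[-0.0008, -0.0111, 0.0108, 6.65, 3.13, 0.29]
[-0.0015, -0.0097, 0.012, 6.65, 3.13, 0.29]
[-0.0022, -0.0083, 0.0129, 6.65, 3.13, 0.29]
[-0.003, -0.0067, 0.0136, 6.65, 3.13, 0.29]
[-0.0038, -0.0051, 0.0141, 6.65, 3.13, 0.29]
[-0.0046, -0.0034, 0.0144, 6.65, 3.13, 0.29]
[-0.0054, -0.0017, 0.0144, 6.65, 3.13, 0.29]
```

>>> carry_out --pt "-0.004 -0.015 0.003 6.6 3.1 0.3" --pt "-0.004 -0.0147 0.005 6.6 3.1 0.3" --pt "-0.002 -0.014 0.0064 6.6 3.1 0.3" --pt "-0.002 -0.013 0.008 6.6 3.1 0.3" --pt "-0.002 -0.012 0.0095 6.6 3.1 0.3" --pt "-0.001 -0.011 0.011 6.6 3.1 0.3" --pt "-0.0015 -0.01 0.012 6.6 3.1 0.3" --pt "-0.002 -0.008 0.013 6.6 3.1 0.3"

```text
t: 14.2
ee_pos: [473.6, 170.3, 178.9]
orientation: [0.68, 1.658, -0.404]
ft_force: [0.1, -1.0, 0.1]
width: 87.8
```

```bash
python3 - <<'E'
from h import *
rows([510,113.5,170],fin_ori(25),5)
E
```

```text
t 14.2 tcp [473.569 170.258 178.887] q [ 0.184  0.331  1.918  0.274  0.962 -0.871] F [ 0.136 -1.034  0.1  ] w 87.8
dist 64.95419875991365 turn 27.751353642446695
[0.0024, -0.004, 0.0121, 5.01, 2.36, 0.39]
[0.0019, -0.0029, 0.0125, 5.01, 2.36, 0.39]
[0.0014, -0.0018, 0.0128, 5.01, 2.36, 0.39]
[0.0008, -0.0007, 0.0129, 5.01, 2.36, 0.39]
[0.0003, 0.0004, 0.013, 5.01, 2.36, 0.39]
```

>>> carry_out --pt "0.0024 -0.004 0.012 5.0 2.4 0.4" --pt "0.002 -0.003 0.0125 5.0 2.4 0.4" --pt "0.0014 -0.002 0.013 5.0 2.4 0.4" --pt "0.001 -0.0007 0.013 5.0 2.4 0.4" --pt "0.0003 0.0004 0.013 5.0 2.3 0.4" --pt "0 0 0 0 0 0"

```text
t: 14.95
ee_pos: [505.3, 114.5, 139.7]
orientation: [1.117, 1.775, -0.731]
ft_force: [-0.1, -0.4, -0.0]
width: 87.9
```

```bash
python3 - <<'E'
from h import *
rows([510,113.5,69],fin_ori(25),8)
E
```

```text
t 14.95 tcp [505.293 114.524 139.668] q [-0.028  0.495  1.832  0.441  1.086 -0.719] F [-0.055 -0.436 -0.025] w 87.9
dist 88.11366611563047 turn 1.8009209264861763
[0.0102, 0.0007, 0.0042, -0.2, -0.07, 0.08]
[0.0102, 0.0007, 0.0041, -0.2, -0.07, 0.08]
[0.0102, 0.0006, 0.0041, -0.2, -0.07, 0.08]
[0.0102, 0.0006, 0.0041, -0.2, -0.07, 0.08]
[0.0102, 0.0006, 0.0041, -0.2, -0.07, 0.08]
[0.0102, 0.0006, 0.0041, -0.2, -0.07, 0.08]
[0.0102, 0.0005, 0.0041, -0.2, -0.07, 0.08]
[0.0102, 0.0005, 0.0041, -0.2, -0.07, 0.08]
```

>>> carry_out --pt "0.0102 0.0007 0.0042 -0.2 0 0" --pt "0.0102 0.0007 0.0042 -0.2 0 0" --pt "0.0102 0.0006 0.0042 -0.2 0 0" --pt "0.0102 0.0006 0.0042 -0.2 0 0" --pt "0.0102 0.0006 0.0042 -0.2 0 0" --pt "0.0102 0.0006 0.0041 -0.2 0 0" --pt "0.0095 0.0005 0.004 -0.2 0 0" --pt "0 0 0 0 0 0"

```text
t: 15.95
ee_pos: [504.4, 121.5, 56.5]
orientation: [1.093, 1.782, -0.704]
ft_force: [0.0, -0.6, -0.6]
width: 87.8
```

```bash
python3 - <<'E'
from h import *
rows([510,113.5,69],fin_ori(25),3)
a=ctrl.get_image('top');b=ctrl.get_image('side')
A=cv2.resize(a['pixels'][160:280,180:280],(500,600),interpolation=cv2.INTER_CUBIC);B=cv2.resize(b['pixels'][105:225,195:255],(300,600),interpolation=cv2.INTER_CUBIC)
cv2.imwrite('pics/p5.png',cv2.convertScaleAbs(np.hstack([A,B]),alpha=1.5))
E
```

```text
t 15.95 tcp [504.354 121.547  56.53 ] q [-0.015  0.631  1.854  0.486  0.943 -0.82 ] F [ 0.01  -0.645 -0.562] w 87.8
dist 5.269453821654339 turn 1.0209361410092372
[0.0012, 0.0005, 0.0012, 0.06, -0.18, 0.28]
[0.0012, 0.0005, 0.0012, 0.06, -0.18, 0.28]
[0.0012, 0.0005, 0.0012, 0.06, -0.18, 0.28]
```

View pics/p5.png

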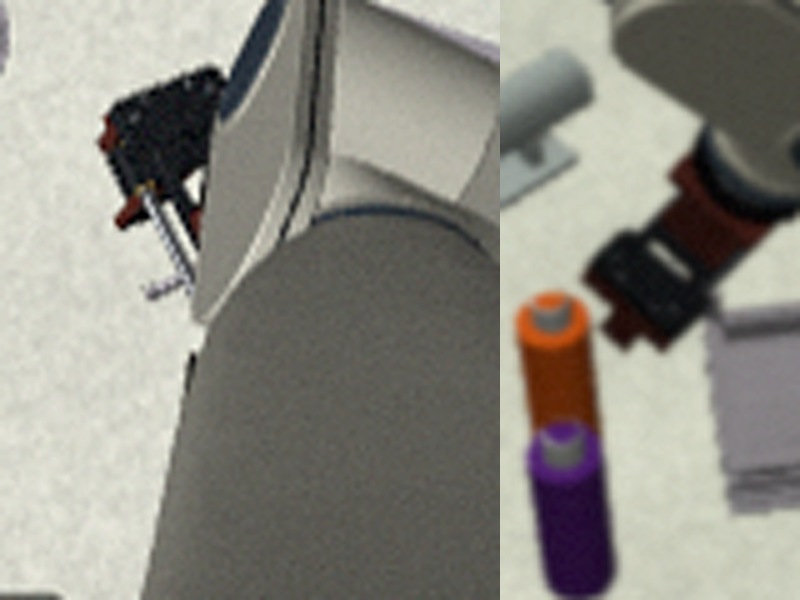

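The fin is at (165,288), between the spread fingers, and the hand is clear of the orange bottle. I finish the last millimetres and close.

>>> carry_out --pt "0.0012 0.0005 0.0012 0 -0.2 0.3" --pt "0.0012 0.0005 0.0012 0 -0.2 0.3" --pt "0.001 0.0005 0.0012 0 -0.2 0.3" --pt "0 0 0 0 0 0"

```text
t: 16.55
ee_pos: [508.0, 120.3, 53.4]
orientation: [1.102, 1.759, -0.697]
ft_force: [0.5, -0.9, -0.3]
width: 88.2
```

>>> carry_out --pt "0 0 0 0 0 0" --pt "0 0 0 0 0 0" --pt "0 0 0 0 0 0" --pt "0 0 0 0 0 0" --pt "0 0 0 0 0 0" --pt "0 0 0 0 0 0" --pt "0 0 0 0 0 0" --pt "0 0 0 0 0 0" --grip 1

```text
t: 17.55
ee_pos: [508.1, 120.4, 53.5]
orientation: [1.102, 1.759, -0.697]
ft_force: [0.4, 0.2, -0.1]
width: 11.5
```

```bash
cat >> h.py <<'E'
def rot_rows(pivot,axis,deg,n):
    """rigid rotation of tool about world axis through pivot, as equal body twists"""
    p,R0,o=now(); print('t',round(o['t'],2),'tcp',p,'q',o['qpos'],'F',o['ft_force'],'w',round(o['width'],1))
    dR=R.from_rotvec(np.radians(deg/n)*np.array(axis)/np.linalg.norm(axis))
    for i in range(n):
        p2=np.array(pivot)+dR.apply(p-np.array(pivot)); 
        print(np.r_[np.round(R0.inv().apply(p2-p)/1000,4),np.round(np.degrees((R0.inv()*dR*R0).as_rotvec()),2)].tolist()); p=p2;R0=dR*R0
E
python3 - <<'E'
from h import *
c,s=np.cos(-.34),np.sin(-.34);M=np.array([[c,-s],[s,c]])
far=M@[80,-55]+[580,7];print('far',far)
d=np.array([510,113.5])-far
ax=[-d[1],d[0],0] # candidates
ax=np.cross([*d,0],[0,0,1])
rot_rows([*far,30],ax,8.5,12)
E
```

```text
far [637.079 -71.53 ]
t 17.55 tcp [508.067 120.358  53.541] q [-0.016  0.63   1.862  0.495  0.914 -0.831] F [ 0.371  0.242 -0.058] w 11.5
[-0.0027, 0.0001, -0.0009, 0.05, 0.7, -0.09]
[-0.0027, 0.0001, -0.0009, 0.05, 0.7, -0.09]
[-0.0027, 0.0001, -0.0009, 0.05, 0.7, -0.09]
[-0.0027, 0.0001, -0.0009, 0.05, 0.7, -0.09]
[-0.0027, 0.0001, -0.0009, 0.05, 0.7, -0.09]
[-0.0027, 0.0001, -0.0009, 0.05, 0.7, -0.09]
[-0.0027, 0.0001, -0.0009, 0.05, 0.7, -0.09]
[-0.0027, 0.0001, -0.0009, 0.05, 0.7, -0.09]
[-0.0027, 0.0001, -0.0009, 0.05, 0.7, -0.09]
[-0.0027, 0.0001, -0.0009, 0.05, 0.7, -0.09]
[-0.0027, 0.0001, -0.0009, 0.05, 0.7, -0.09]
[-0.0027, 0.0001, -0.0009, 0.05, 0.7, -0.09]
```

>>> carry_out --pt "0 0 0 0 0 0" --pt "0 0 0 0 0 0" --pt "0 0 0 0 0 0"

```text
t: 17.92
ee_pos: [508.3, 120.4, 53.6]
orientation: [1.103, 1.758, -0.697]
ft_force: [0.1, 0.1, -0.7]
width: 4.9
```

Closed on the fin (4.9 mm). I peel slowly.

>>> carry_out --pt "-0.0018 0.0001 -0.0006 0 0.47 -0.06" --pt "-0.0018 0.0001 -0.0006 0 0.47 -0.06" --pt "-0.0018 0.0001 -0.0006 0 0.47 -0.06" --pt "-0.0018 0.0001 -0.0006 0 0.47 -0.06" --pt "-0.0018 0.0001 -0.0006 0 0.47 -0.06" --pt "-0.0018 0.0001 -0.0006 0 0.47 -0.06"

```text
t: 18.68
ee_pos: [508.6, 119.0, 64.9]
orientation: [1.125, 1.808, -0.679]
ft_force: [0.2, 0.9, -1.9]
width: 4.8
```

>>> carry_out --pt "-0.0018 0.0001 -0.0006 0 0.47 -0.06" --pt "-0.0018 0.0001 -0.0006 0 0.47 -0.06" --pt "-0.0018 0.0001 -0.0006 0 0.47 -0.06" --pt "-0.0018 0.0001 -0.0006 0 0.47 -0.06" --pt "-0.0018 0.0001 -0.0006 0 0.47 -0.06" --pt "-0.0018 0.0001 -0.0006 0 0.47 -0.06"

```text
t: 19.42
ee_pos: [510.2, 117.2, 77.2]
orientation: [1.146, 1.857, -0.658]
ft_force: [0.5, 1.0, -0.3]
width: 4.7
```

```bash
python3 - <<'E'
from h import *
p,R0,o=now(); print(o['t'],p,R0.as_matrix()[:,0],p+R0.apply([-19,0,0]),o['ft_force'],o['moment'],o['width'])
b=ctrl.get_image('side')
cv2.imwrite('pics/p6.png',cv2.convertScaleAbs(cv2.resize(b['pixels'][110:230,200:340],(700,600),interpolation=cv2.INTER_CUBIC),alpha=1.5))
E
```

```text
19.425 [510.214 117.228  77.204] [-0.234  0.457 -0.858] [514.652 108.547  93.512] [ 0.525  1.047 -0.305] [-0.22  -0.177  0.041] 4.6612276896615965
```

View pics/p6.png

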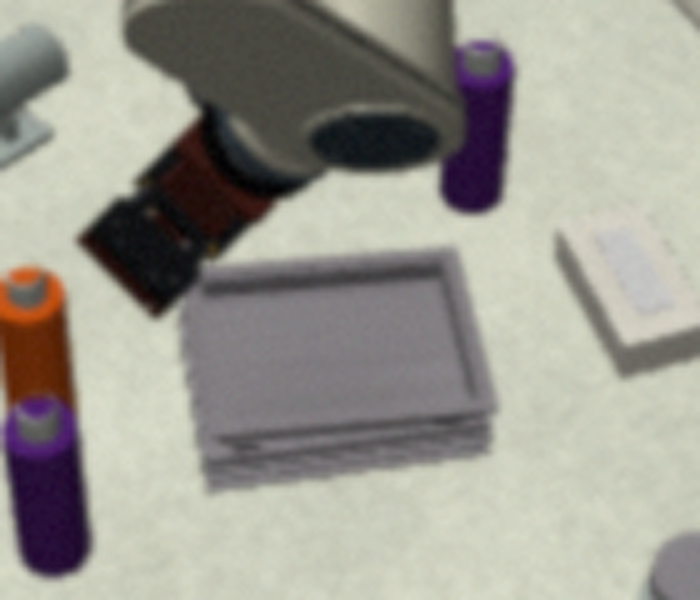

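The picture shows the fin corner raised with a gap opening along the near edge (220–400, 435). The far corner at (490,410) is still seated and the lower trays have not moved. I tilt a little more, then lift straight up slowly.

>>> carry_out --pt "-0.0018 0.0001 -0.0006 0 0.47 -0.06" --pt "-0.0018 0.0001 -0.0006 0 0.47 -0.06" --pt "-0.0018 0.0001 -0.0006 0 0.47 -0.06" --pt "0 0 0 0 0 0"

```text
t: 19.98
ee_pos: [511.6, 116.1, 83.3]
orientation: [1.157, 1.881, -0.647]
ft_force: [0.1, -0.1, -1.5]
width: 5.1
```

```bash
python3 - <<'E'
from h import *
p,R0,o=now(); print(o['t'],p,o['qpos'],o['ft_force']); print(R0.inv().apply([0,0,2])); 
E
```

```text
19.975 [511.623 116.076  83.308] [-0.073  0.637  1.803  0.541  1.088 -0.884] [ 0.11  -0.129 -1.471]
[-1.689 -0.018 -1.071]
```

Now lift: 2 mm per row at first, then faster.

>>> carry_out --pt "-0.0017 0 -0.0011 0 0 0" --pt "-0.0017 0 -0.0011 0 0 0" --pt "-0.0017 0 -0.0011 0 0 0" --pt "-0.0017 0 -0.0011 0 0 0" --pt "-0.0017 0 -0.0011 0 0 0" --pt "-0.0017 0 -0.0011 0 0 0" --pt "-0.0017 0 -0.0011 0 0 0" --pt "-0.0017 0 -0.0011 0 0 0"

```text
t: 20.98
ee_pos: [511.3, 116.5, 100.5]
orientation: [1.157, 1.882, -0.648]
ft_force: [-0.9, -1.0, -2.6]
width: 4.8
```

>>> carry_out --pt "-0.003 0 -0.0019 0 0 0" --pt "-0.004 0 -0.0025 0 0 0" --pt "-0.006 0 -0.0038 0 0 0" --pt "-0.008 0 -0.005 0 0 0" --pt "-0.01 0 -0.0063 0 0 0" --pt "-0.012 0 -0.0076 0 0 0" --pt "-0.014 0 -0.0089 0 0 0" --pt "-0.014 0 -0.0089 0 0 0"

```text
t: 21.98
ee_pos: [511.9, 116.7, 190.3]
orientation: [1.157, 1.882, -0.648]
ft_force: [-0.2, -0.2, -2.0]
width: 4.9
```

```bash
python3 - <<'E'
from h import *
p,R0,o=now(); print(o['t'],p,R0.as_matrix()[:,0],o['qpos'],o['ft_force'],o['moment'],o['width'])
a=ctrl.get_image('top');b=ctrl.get_image('side')
B=cv2.resize(b['pixels'][60:240,160:340],(600,600),interpolation=cv2.INTER_CUBIC)
cv2.imwrite('pics/p7.png',cv2.convertScaleAbs(B,alpha=1.5))
E
```

```text
21.975 [511.935 116.713 190.274] [-0.247  0.476 -0.844] [-0.072  0.474  1.766  0.5    1.262 -0.775] [-0.212 -0.202 -2.018] [-0.168 -0.007 -0.016] 4.875735395138982
```

View pics/p7.png

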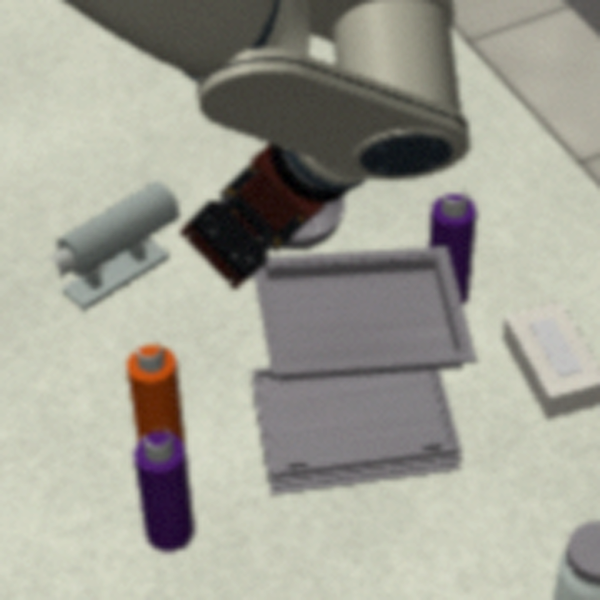

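The tray is free and held by the fin, and the lower trays still stand flat at (355,430). I carry it to the mat, levelling on the way.

```bash
cat >> h.py <<'E'
G_R=R.from_rotvec([1.103,1.758,-.697]); G_p=np.array([508.2,120.4,53.6])
TR=R.from_euler('z',-.34); TP=np.array([580,7,30.])
rel_R=TR.inv()*G_R; rel_p=TR.inv().apply(G_p-TP)
def tray_now():
    p,R0,o=now(); Rt=R0*rel_R.inv(); return p-Rt.apply(rel_p),Rt
def to_tray(c,yaw,n):
    Rt=R.from_euler('z',yaw); rows(Rt.apply(rel_p)+c,Rt*rel_R,n,grasp=False)
E
python3 - <<'E'
from h import *
c,Rt=tray_now();print(c,Rt.as_rotvec());
for L in([80,-55,0],[80,55,0],[-80,-55,0],[-102,77,36]):print(c+Rt.apply(L))
to_tray([540,-190,165],-.34-.34,8)
E
```

```text
[583.612   7.55  150.138] [ 0.099  0.088 -0.331]
[640.929 -69.768 137.421]
[677.019  33.751 146.448]
[490.204 -18.652 153.829]
[515.317 108.605 202.605]
t 22.07 tcp [513.099 116.714 191.162] q [-0.072  0.473  1.765  0.5    1.261 -0.776] F [ 0.298  0.643 -1.641] w 5.0
dist 175.90461596160168 turn 21.348191928363516
[-0.0101, -0.0102, 0.0167, 2.15, -0.93, 1.28]
[-0.01, -0.0093, 0.0172, 2.15, -0.93, 1.28]
[-0.01, -0.0084, 0.0177, 2.15, -0.93, 1.28]
[-0.0098, -0.0075, 0.0182, 2.15, -0.93, 1.28]
[-0.0097, -0.0066, 0.0186, 2.15, -0.93, 1.28]
[-0.0095, -0.0057, 0.019, 2.15, -0.93, 1.28]
[-0.0093, -0.0048, 0.0193, 2.15, -0.93, 1.28]
[-0.0091, -0.0038, 0.0196, 2.15, -0.93, 1.28]
```

>>> carry_out --pt "-0.005 -0.005 0.008 1.1 -0.5 0.6" --pt "-0.01 -0.009 0.017 2.15 -0.9 1.3" --pt "-0.01 -0.0085 0.0177 2.15 -0.9 1.3" --pt "-0.01 -0.0075 0.018 2.15 -0.9 1.3" --pt "-0.0097 -0.0066 0.0186 2.15 -0.9 1.3" --pt "-0.0095 -0.0057 0.019 2.15 -0.9 1.3" --pt "-0.0093 -0.005 0.0193 2.15 -0.9 1.3" --pt "-0.009 -0.004 0.0196 2.15 -0.9 1.3"

```text
t: 23.08
ee_pos: [507.1, -60.3, 184.2]
orientation: [1.423, 1.59, -0.907]
ft_force: [-0.3, 0.2, -1.7]
width: 4.7
```

```bash
python3 - <<'E'
from h import *
print(tray_now()[0]); to_tray([445,-348,165],-.34-.675,8)
E
```

```text
[ 536.168 -191.185  160.031]
t 23.07 tcp [507.077 -60.261 184.205] q [-0.371  0.411  1.835  0.424  1.144 -0.707] F [-0.259  0.236 -1.731] w 4.7
dist 161.4751950380744 turn 18.936867544648432
[-0.0083, -0.008, 0.0166, 2.12, -0.03, 1.04]
[-0.0085, -0.0072, 0.0168, 2.12, -0.03, 1.04]
[-0.0086, -0.0064, 0.0171, 2.12, -0.03, 1.04]
[-0.0087, -0.0056, 0.0173, 2.12, -0.03, 1.04]
[-0.0088, -0.0048, 0.0175, 2.12, -0.03, 1.04]
[-0.0088, -0.004, 0.0177, 2.12, -0.03, 1.04]
[-0.0089, -0.0032, 0.0178, 2.12, -0.03, 1.04]
[-0.0089, -0.0024, 0.0179, 2.12, -0.03, 1.04]
```

>>> carry_out --pt "-0.0083 -0.008 0.0166 2.1 0 1.0" --pt "-0.0085 -0.0072 0.0168 2.1 0 1.0" --pt "-0.0086 -0.0064 0.0171 2.1 0 1.0" --pt "-0.0087 -0.0056 0.0173 2.1 0 1.0" --pt "-0.0088 -0.005 0.0175 2.1 0 1.0" --pt "-0.0088 -0.004 0.0177 2.1 0 1.0" --pt "-0.0089 -0.003 0.0178 2.1 0 1.0" --pt "-0.005 -0.001 0.009 1.0 0 0.5"

```text
t: 24.08
ee_pos: [451.4, -218.4, 184.7]
orientation: [1.719, 1.374, -1.105]
ft_force: [-0.3, -0.2, -3.0]
width: 4.8
```

>>> carry_out --pt "-0.004 -0.001 0.007 0.8 0 0.5" --pt "0 0 0 0 0 0" --pt "0 0 0 0 0 0" --pt "0 0 0 0 0 0"

```text
t: 24.58
ee_pos: [447.7, -226.5, 185.0]
orientation: [1.735, 1.36, -1.114]
ft_force: [-0.2, 0.4, -1.3]
width: 4.8
```

```bash
python3 - <<'E'
from h import *
c,Rt=tray_now();print(c,Rt.as_rotvec())
for L in([80,-55,0],[80,55,0],[-80,-55,0],[-102,77,36]):print(c+Rt.apply(L))
o=now()[2];print(o['t'],o['qvel'],o['ft_force'],o['width'])
a=img('top','t9.png');b=img('side','s9.png')
P=proj(a,[c+Rt.apply(L) for L in([88,63,21.5],[88,-63,21.5],[-88,-63,21.5],[-88,63,21.5])]);print(P)
cv2.imwrite('pics/p8.png',np.vstack([a['pixels'][100:384],b['pixels'][100:384]]))
E
```

```text
[ 429.364 -359.371  161.087] [-0.003  0.012 -1.039]
[ 422.489 -456.209  160.81 ]
[ 517.313 -400.464  159.938]
[ 341.415 -318.278  162.236]
[ 444.466 -232.55   197.383]
24.575 [ 0.007 -0.001  0.002  0.    -0.    -0.001] [-0.192  0.371 -1.325] 4.839908708581357
[[413.239 203.861]
 [440.783 246.265]
 [383.109 282.817]
 [355.914 239.323]]
```

View pics/p8.png

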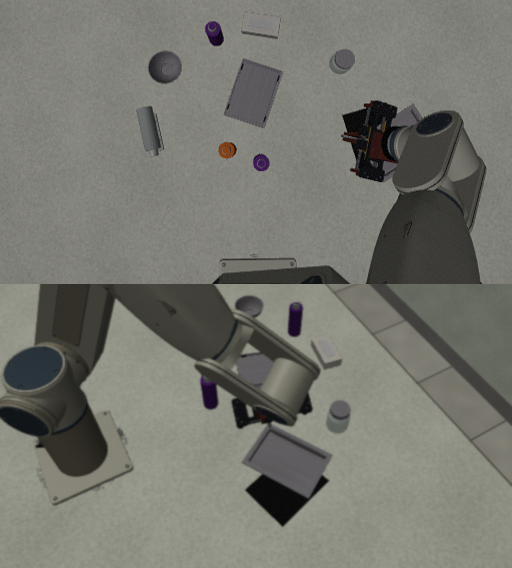

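The top image shows the tray over the mat, the nest at (253,193) unmoved and the bottle in the cradle. The side image shows the tray held above the mat. I compare the side-view rim corners with the predicted pose and work out a small centring shift.

```bash
python3 - <<'E'
from h import *
b=ctrl.get_image('side');c,Rt=tray_now()
print(proj(b,[c+Rt.apply(L) for L in([88,63,21.5],[88,-63,21.5],[-88,-63,21.5],[-88,63,21.5])]))
print(now()[1].inv().apply([15,11,0])/4000)
E
```

```text
[[330.725 271.58 ]
 [305.89  314.722]
 [239.078 277.682]
 [266.624 238.525]]
[ 0.001  0.003 -0.003]
```

Predicted and seen corners agree within about 5 px. I apply the small centring shift and settle.

>>> carry_out --pt "0.001 0.003 -0.003 0 0 0" --pt "0.001 0.003 -0.003 0 0 0" --pt "0.001 0.003 -0.003 0 0 0" --pt "0 0 0 0 0 0" --pt "0 0 0 0 0 0" --pt "0 0 0 0 0 0" --pt "0 0 0 0 0 0"

```text
t: 25.6
ee_pos: [459.8, -218.6, 186.1]
orientation: [1.735, 1.36, -1.113]
ft_force: [-0.2, -0.7, -1.8]
width: 5.0
```

```bash
python3 - <<'E'
from h import *
c,Rt=tray_now();o=now()[2];print(c,Rt.as_rotvec(),o['t'],abs(o['qvel']).max(),o['ft_force'],o['width'])
assert o['width']>4 and c[2]>130 and np.hypot(c[0]-445,c[1]+348)<30
ctrl.close_job()
E
```

```text
[ 441.588 -351.567  162.23 ] [-0.003  0.012 -1.038] 25.6 0.0022212599001327584 [-0.191 -0.73  -1.846] 4.969878833363347
the job is handed in; nothing more can be done
```

I laid the bottle in the cradle and let go of it, then peeled the top tray off by its fin. I handed the job in at 25.6 s, holding the tray still over the mat; the interface gives no verdict.

- **Tray:** worked out from the arm pose, its centre was about 5 mm from the mat's centre and its underside about 160 mm up. It was nearly level, the fingers had closed to 5.0 mm on the fin, and the wrist force was close to the tray's weight.
- **Peel:** the arm pose put the fin corner about 30 mm up. The picture at about 24 mm showed the opposite corner still seated.
- **Everything else:** the last pictures, taken before a final 15 mm centring shift, showed the bottle in the cradle and the lower trays in place. The bowl, jar and carton showed no visible shift, by eye only.
- **Disagreement:** in the side view the tray's predicted and seen corners differed by up to about 5 px (roughly 1 cm), well inside the 60 mm allowed. No check failed.

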